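# Clip the key-fob snap hook onto the bracket loop

## Task

Pick up the snap hook with the brass foot by its dark wooden grip and push its sprung gate against the crossbar of the steel bracket loop until the bar slips inside and the gate springs shut. Then lower it gently until it hangs upright on the bar, and let go. Never push or knock hard against the bracket (keep under 15 newtons), and leave the other things where they are.

Things in the scene. Friction and masses are not known exactly. Their poses are not given: they have to be found in the camera images.
- snap_hook: Snap hook of 8 mm steel rod, upright on a round brass foot (48 mm across, neck above it to z = 40); 0.30 kg +-15 %, 115 mm tall, flat in its x-z plane. Origin: centre of the foot's underside; z up, x towards the mouth (gate) side. All in mm: spine at x = -16, inner face x = -12; shut gate from x = 18, z = 56 to x = 12, z = 91; fixed nose above it curls in to x = 11, z = 93.5
- hook_grip (a point): Centre of the hook's dark wooden grip, at hook x = -30.5, z = 86 mm; axes as the hook. The grip is 25 (x) x 20 (y) x 48 (z) mm: grasp it from above, fingers closing along y
- hook_throat (a point): Where the bar should meet the gate, at hook x = 18.7, z = 86.5 mm: a 7 mm bar centred here just touches the shut gate (good from z = 84 to 88; higher hits the nose). Push the hook along its +x: the bar moves inward and slips past the gate tip 19 to 25 mm further in; 27 mm in, it strikes the rigid spine
- hook_arch (a point): Inner top of the hook's arch, at hook x = 0, z = 107 mm. When the hook hangs, the bar touches it from below. With the bar inside the hook, moving the hook down some 17 mm seats the bar here, above the gate's tip, which also frees the gate
- hook_gate (a joint): Angle of the 6 mm thick brass gate (hinge at its foot, hook z = 56 mm), rad: 0 shut, grows as it is pushed inward towards the spine to at most 0.9; it opens inward only and its spring shuts it. Pushing its tip half needs about 3 to 6 N; the push fades as the bar nears the gate's tip and slips past it, at about 0.45 rad
- loop_bracket: Fixed bracket: base plate 90 x 90 x 10 mm, post 26 mm thick and 178 mm high, green clamp block 24 x 74 x 24 mm at z = 160 with brass thumb screws up to z = 184. Origin: on the counter under the post's axis, z up; the loop points to its -x. Press the hook onto the loop's crossbar from outside, moving towards +x of the bracket, hook x along bracket x, midway between the loop's rods
- clamp_block (a point): Centre of the green clamp block, z = 160 mm; axes as the bracket. From it a level U-shaped loop of 7 mm steel rod runs to -x: rods at y = +-26 mm, joined by a straight crossbar along y at this same height. The loop is rigid, but how far it is pulled out is not measured: the crossbar's centre lies 45 to 135 mm from here and must be felt or seen
- stopper: Grey metal sparkling wine stopper, 33 x 47 x 38 mm, standing; origin under its centre. To be left alone
- corkscrew: Folded waiter's corkscrew with wooden handle, 16 x 110 x 14 mm; origin under its centre. To be left alone
- tasting_cup: Shallow silvered tasting cup with ring handle, 84 x 100 x 24 mm; origin under its centre. To be left alone
- flute: Empty champagne flute, 71 mm across, 220 mm tall; origin under its centre. To be left alone
Mind the look-alikes: they are no part of the job. Of the things that look like the snap_hook, take the one that is farthest to the robot's right at the start.

How it is judged:
On the way, in this order (a step that is already met when the one before it is completed fails the run):
1. the hook is lifted off the counter (height (world z) of snap_hook above 0.03 m), for 0.2 s.
2. the loop's crossbar pushes the gate inward (over 0.2 rad) (value of joint hook_gate above 0.2 rad and contact force between snap_hook and loop_bracket above 1 N), for 0.02 s.
At the end, for the whole second after the job is handed in: The hook hangs on the loop's crossbar with its gate shut (under 0.1 rad), its weight carried by the bracket, its foot 45 to 70 mm above the counter and within 160 mm of the post's axis, within 0.35 rad of upright, at rest (under 0.05 m/s and 0.6 rad/s) and released (value of joint hook_gate below 0.1 rad and contact force between snap_hook and loop_bracket above 1.5 N and height (world z) of snap_hook between 0.045 and 0.07 m and angle between snap_hook's own z axis and vertical below 0.35 rad and linear speed of snap_hook below 0.05 m/s and angular speed of snap_hook below 0.6 rad/s and horizontal distance between snap_hook and loop_bracket below 0.16 m); the robot touches nothing.
It fails at once if hook and bracket press on each other with more than 15 N (contact force between snap_hook and loop_bracket above 15 N).
It fails at once if the robot itself presses on the bracket with more than 15 N (contact force between any of the arm, the fingers and loop_bracket above 15 N).
It fails at once if the stopper, corkscrew, tasting cup or flute is moved by more than 30 mm (distance of any of stopper, corkscrew, tasting_cup, flute from where it was at the start of the episode above 0.03 m).
It also fails if it takes over 61 s, if anything falls off the work surface, if the arm or the gripper's body presses on something with over 40 N, if the wrist force passes 120 N, or if a joint passes its speed limit or range.

## Robot

A 6-joint arm with a two-finger parallel gripper is mounted at the origin on the work surface; the furniture and walls round the work are solid. World frame = base frame: x ahead of the robot, y to its left, z up, the work surface at z = 0. Lengths are in m, angles in rad, forces in N, time in s.
With the tool pointing down it reaches from about 0.35 to 0.925 m from the base axis. Payload 6.4 kg.
Tool frame: the origin (TCP) lies on the centre line of the jaws, within the pads' length; the fingertips stand 8 mm ahead of it and the grasp point (between the pads) lies 11 mm behind it; z points along the fingers, y is the line along which they close (so a half turn about z gives the same grasp; the last joint's range is limited). The gripper opens to 94 mm and grips with 3 to 60 N. Pads are 16 mm wide; open, the fingers measure 119 mm over their backs; the gripper's body (75 mm by 177 mm) begins 78 mm behind the grasp point.
Start: joints at [-1.359, 0.245, 1.558, -0, 1.339, -0.174], TCP at [0.245, -0.602, 0.177] pointing down, gripper open.
Joint ranges: [-3.13, 3.13], [-1.02, 2.26], [0.13, 2.54], [-0.95, 4.09], [0.21, 2.88], [-2.74, 2.74]. Speed limits (rad/s): [2.57, 2.57, 3.14, 3.14, 3.14, 3.14].

## Interface

Orientations are given as a unit quaternion [w, x, y, z].
In Python, from workcell import arm gives the robot as it stands.
- The arm moves only by the shell command python3 -m crank 'ROWS'. ROWS is JSON, a list that holds one entry, the list of rows, each a list of 7 numbers: the turn, a rotation vector about the tool's x, y, z in units of 8 degrees (1.0 is 8 degrees), then the shift along the tool's x, y, z in mm, then the opening in per cent of the stroke, from 0 (shut) to 100 (fully open). In form: [[[wx, wy, wz, x, y, z, jaw], ...]]. A call has exactly 10 rows; each row is the pose to reach, as a shift and turn from the pose commanded when the call began, along the tool's axes at that moment; what a row does not reach only later rows make up. A row lasts 1/10 s, in which the tool goes at most 50 mm and 8.59 degrees, less where a joint would pass 70% of its speed; a pose out of reach is approached as far as the arm can. A call with a gripper value outside its range is refused whole. The fingers move at their own pace and stop on an object; the grip force is fixed at half the most. Time passes only in rows, so rows that repeat a pose let the fingers close, or fill a call up. It gives the time, the measured TCP pose, the force, the opening and the grip force at its end, in the units of the state.
- arm.sense(): the state, without advancing time (a new reading comes with each control period).
- arm.camera(name): name is "side" or "top"; returns a dict with "frame" (400x640x3 uint8, red, green, blue), "intrinsics" (3x3 intrinsics, pixels), "dist" ([k1, k2, p1, p2, k3] as OpenCV has them; the pictures are not rectified), "pose" (4x4, takes a point from camera to world coordinates). Camera axes: x right, y down, z forward; pixel columns grow to the right and rows downward; lengths in m; the calibration is good to about 2 mm. A picture is of the moment at which its call begins. There is no depth.
- arm.job_done(): hands the job in; it is judged then, once.
The state is a dict: "time_s": time; "joint_positions": joint angles; "joint_vel": joint speeds; "joint_torque": joint torques, N m; "eef_pos": TCP position; "tool_rot": TCP orientation; "contact_force": force on the tool from outside, world axes, zero at the start; "ft_torque": the same for the moment, N m; "grip_width": finger opening in m; "grip_force": force on a finger pad.
Only numpy, scipy, OpenCV 4.12 (cv2) and the standard library are available. Lean on these libraries where they do the work, as an engineer would, in place of code of your own. Each camera call takes 0.05 s, during which the arm holds its last target. There are 200 camera calls.

## Working session

There is one attempt and no reset: what is moved stays moved. The work goes in short steps, Python scripts to look and compute and a shell command to move; the robot and the scene stay as the last step left them, time stands still between calls to the robot, and variables do not carry over. Pictures are saved under pics/ and viewed, at most 12 in all, crops included, and the job is handed in when it is done.

```bash
mkdir -p pics; cat > h.py <<'E'
import numpy as np, cv2, pickle
from workcell import arm
def snap(n,tag):
    c=arm.camera(n); cv2.imwrite(f'pics/{tag}.png',c['frame'][:,:,::-1]); pickle.dump(c,open(f'pics/{tag}.pkl','wb')); return c
def load(tag): return pickle.load(open(f'pics/{tag}.pkl','rb'))
def ray(c,uv):
    K=np.array(c['intrinsics']);T=np.array(c['pose'])
    p=cv2.undistortPoints(np.array([[uv]],float),K,np.array(c['dist']))[0,0]
    return T[:3,3],T[:3,:3]@np.array([p[0],p[1],1])
def onz(c,uv,z):
    o,d=ray(c,uv); return o+d*(z-o[2])/d[2]
def proj(c,P):
    K=np.array(c['intrinsics']);T=np.linalg.inv(np.array(c['pose']))
    return cv2.projectPoints(np.array(P,float).reshape(-1,3),cv2.Rodrigues(T[:3,:3])[0],T[:3,3],K,np.array(c['dist']))[0][:,0]
E
python3 - <<'E'
from h import *
import numpy as np
for n in('top','side'):
    c=snap(n,n+'0'); print(n,np.round(c['pose'],3).tolist(),np.round(c['intrinsics'],1).tolist())
s=arm.sense();print(s['eef_pos'],s['tool_rot'],s['contact_force'],s['time_s'],s['grip_width'])
E
```

```text
top [[0.008, -0.993, 0.121, 0.248], [-1.0, -0.009, -0.009, 0.029], [0.01, -0.121, -0.993, 1.636], [0.0, 0.0, 0.0, 1.0]] [[479.4, 0.0, 326.0], [0.0, 479.4, 198.5], [0.0, 0.0, 1.0]]
side [[-1.0, -0.008, 0.006, 0.45], [-0.01, 0.651, -0.759, 1.141], [0.002, -0.759, -0.651, 1.05], [0.0, 0.0, 0.0, 1.0]] [[519.5, 0.0, 320.0], [0.0, 519.5, 196.2], [0.0, 0.0, 1.0]]
[ 0.24446732 -0.60165202  0.17630099] [-8.48319158e-04  9.81453251e-01  1.91699756e-01 -1.82635752e-05] [-0.70162959 -0.37001019  0.51588606] 0.1 0.0939640433504177
```

View pics/top0.png

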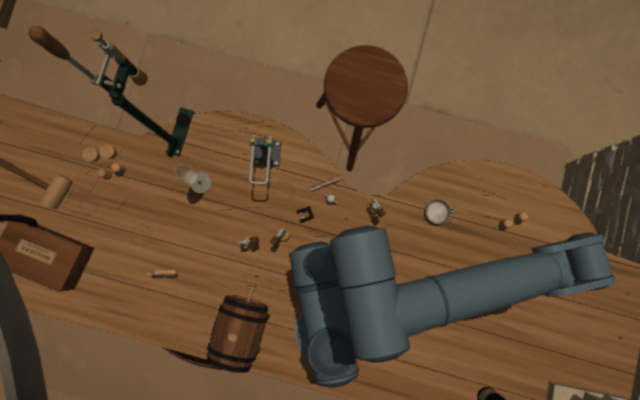

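View pics/side0.png

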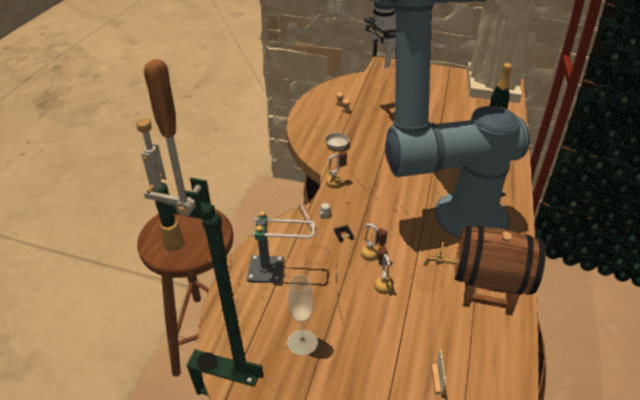

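Candidates for the snap hook in the top view are at (375,210), (280,236) and (248,243). In the side view they are at (333,170), (371,243) and (383,275). The farthest right (-y) is top (375,210) / side (333,170). I'll check it in one close crop.

```bash
python3 - <<'E'
from h import *
t=load('top0');s=load('side0')
for n,a,b in(('right',(375,210),(333,182)),('mid',(280,236),(371,253)),('left',(248,243),(383,286)),('base',(265,160),(265,270))):
    print(n,onz(t,a,.05).round(3),onz(s,b,0).round(3))
T=t['frame'][185:235,345:405,::-1];S=s['frame'][130:195,305:365,::-1]; B=t['frame'][130:210,235:295,::-1]
r=lambda i,k:cv2.resize(i,None,fx=k,fy=k,interpolation=cv2.INTER_CUBIC)
im=np.zeros((580,800,3),np.uint8)
a=r(T,5);im[:250,:300]=a;b=r(S,5);im[255:580,:300]=b;d=r(B,7);im[:560,310:730]=d
cv2.imwrite('pics/c1.png',im)
E
```

```text
right [ 0.405 -0.149  0.05 ] [ 0.418 -0.154  0.   ]
mid [0.316 0.165 0.05 ] [0.316 0.156 0.   ]
left [0.292 0.269 0.05 ] [0.292 0.274 0.   ]
base [0.57 0.22 0.05] [0.604 0.222 0.   ]
```

View pics/c1.png

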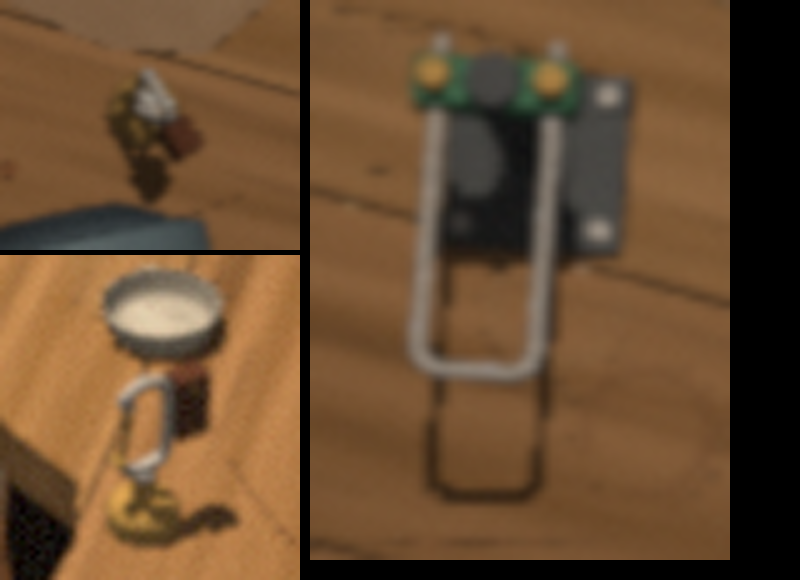

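```bash
python3 - <<'E'
from h import *
t=load('top0');s=load('side0')
T=lambda x,y:(x/5+345-.4,y/5+185-.4); S=lambda x,y:(x/5+305-.4,(y-255)/5+130-.4); B=lambda x,y:((x-310)/7+235-.43,y/7+130-.43)
g=onz(t,T(184,138),.110);f=onz(s,S(142,510),.008);a=onz(t,T(150,78),.112)
print('grip top',g,'foot side',f,'arch',a)
print('grip side',onz(s,S(190,385),.098),onz(s,S(190,405),.086), 'archtop side',onz(s,S(150,378),.111))
print('foot top',onz(t,T(133,115),.01))
d=g-f;print('yaw grip->x', np.degrees(np.arctan2(-d[1],-d[0])),np.hypot(*d[:2]))
bl=onz(t,B(495,80),.172);print('block',bl)
cl=onz(t,B(415,365),.16);cr=onz(t,B(545,368),.16);m=onz(t,B(480,370),.16);print('bar',m,cl,cr)
l0=onz(t,B(440,115),.16);r0=onz(t,B(552,118),.16);print('rods',l0,r0)
l1=onz(t,B(418,335),.16);r1=onz(t,B(541,338),.16);print(l1,r1)
mm=(l0+r0)/2-(l1+r1)/2;print('bracket yaw',np.degrees(np.arctan2(mm[1],mm[0])),np.linalg.norm(l0-r0),np.linalg.norm(l1-r1))
k=s['frame']
R=lambda i,k:cv2.resize(i,None,fx=k,fy=k,interpolation=cv2.INTER_CUBIC)
im=np.zeros((400,800,3),np.uint8);im[:,:450]=R(k[200:290,240:330,::-1],5)[:400];cv2.imwrite('pics/c2.png',R(k[205:290,240:335,::-1],7))
E
```

```text
grip top [ 0.39204873 -0.16268419  0.11      ] foot side [ 0.418574  -0.1508365  0.008    ] arch [ 0.43025469 -0.14089671  0.112     ]
grip side [ 0.39027029 -0.16320577  0.098     ] [ 0.39002956 -0.15856627  0.086     ] archtop side [ 0.41548188 -0.15234846  0.111     ]
foot top [ 0.41693627 -0.1405476   0.01      ]
yaw grip->x 24.068247060793876 0.029050948404659604
block [0.60554834 0.21914733 0.172     ]
bar [0.47691088 0.22427371 0.16      ] [0.47887555 0.25308495 0.16      ] [0.47808716 0.19551244 0.16      ]
rods [0.59219291 0.24489217 0.16      ] [0.5913866 0.194841  0.16     ]
[0.49236873 0.25211488 0.16      ] [0.49155846 0.19758307 0.16      ]
bracket yaw -2.857295696742872 0.050057663613727016 0.054537834818162954
```

View pics/c2.png

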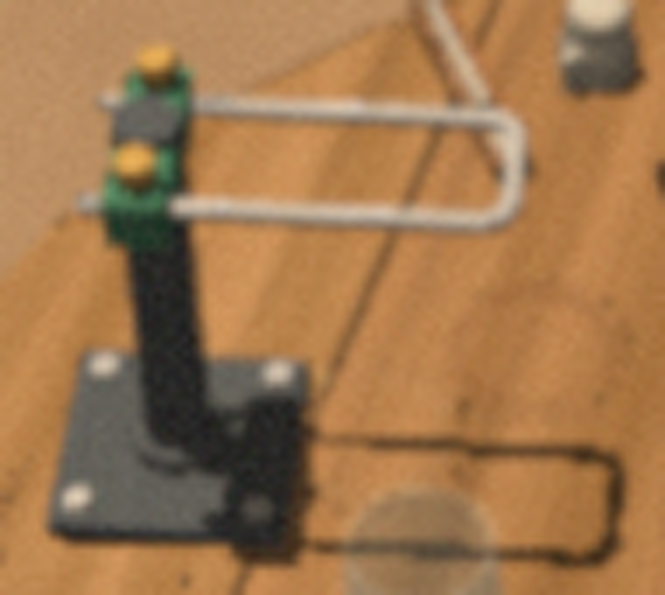

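The crop shows a steel arch with a dark grip and brass foot at side (333,182), which is the target hook. The loop's crossbar is at about top (259,183) / side (313,229).

```bash
python3 - <<'E'
from h import *
s=load('side0');t=load('top0')
B=lambda x,y:(x/7+240-.43,y/7+205-.43)
P=[onz(s,B(*p),.16) for p in((200,104),(480,118),(180,209),(480,222),(514,165))]
for p in P:print(p.round(4))
for a,b in((0,1),(2,3)):
    d=P[a]-P[b];print(np.degrees(np.arctan2(d[1],d[0])))
print('plate',onz(s,B(180,445),.01), 'flute',onz(t,(201,183),0),onz(s,(302,343),0))
E
python3 -m crank '[[[0,0,0,30,-35,0,70],[0,0,0,60,-70,0,70],[0,0,0,90,-105,0,70],[0,0,0,120,-140,0,70],[0,0,0,150,-175,0,70],[0,0,0,180,-210,0,70],[0,0,0,210,-245,0,70],[-0,0,-0.5,240,-280,0,70],[0,0,-0.5,271,-316,0,70],[0,0,-0.5,301,-352,0,70]]]'
```

```text
[0.587  0.1942 0.16  ]
[0.4866 0.2001 0.16  ]
[0.5895 0.2474 0.16  ]
[0.4852 0.2524 0.16  ]
[0.474 0.224 0.16 ]
-3.4011373512587264
-2.698136635760406
plate [0.60200047 0.22394734 0.01      ] flute [0.49779936 0.44329552 0.        ] [0.49678778 0.44945623 0.        ]
time_s: 1.1
eef_pos: [0.391, -0.1609, 0.177]
tool_rot: [-0.0, 0.974, 0.226, 0.0]
contact_force: [0.1, -0.1, 0.5]
grip_width: 0.0658
grip_force: 0.0
```

```bash
python3 -m crank '[[[0,0,0,0,0,15,70],[0,0,0,0,0,30,70],[0,0,0,0,0,45,70],[0,0,0,0,0,58,70],[0,0,0,0,0,58,70],[0,0,0,0,0,58,70],[0,0,0,0,0,58,70],[0,0,0,0,0,58,70],[0,0,0,0,0,58,70],[0,0,0,0,0,58,70]]]'
python3 - <<'E'
from h import *
r=lambda i,k:cv2.resize(i,None,fx=k,fy=k,interpolation=cv2.INTER_CUBIC)
s=snap('side','side1');t=snap('top','top1')
cv2.imwrite('pics/c3.png',np.hstack([r(s['frame'][110:205,290:370,::-1],5),r(t['frame'][165:260,335:415,::-1],5)])[:, :800])
E
```

```text
time_s: 2.1
eef_pos: [0.3912, -0.163, 0.1196]
tool_rot: [0.0, 0.974, 0.226, 0.0]
contact_force: [0.3, 0.0, -0.1]
grip_width: 0.0657
grip_force: 0.0
```

View pics/c3.png

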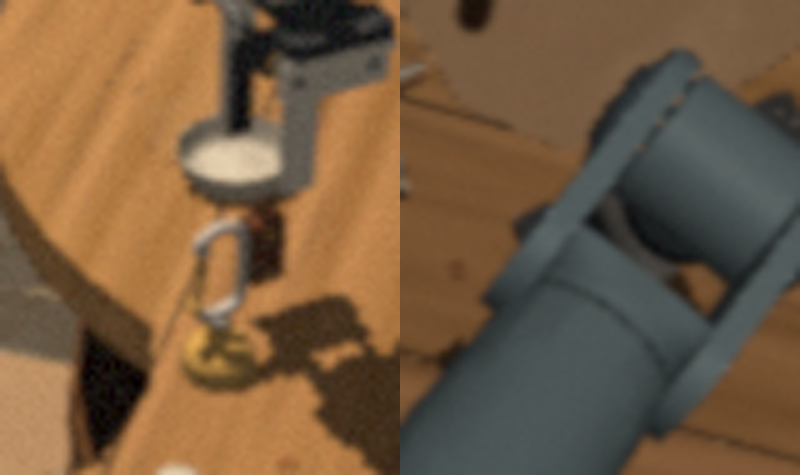

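The side view shows the fingertips at crop (295,190) and (240,130). They straddle the grip at (265,240), so the alignment looks right. I'll descend and close.

```bash
python3 -m crank '[[[0,0,0,0,0,10,70],[0,0,0,0,0,20,70],[0,0,0,0,0,30,70],[0,0,0,0,0,40,70],[0,0,0,0,0,40,70],[0,0,0,0,0,40,50],[0,0,0,0,0,40,35],[0,0,0,0,0,40,20],[0,0,0,0,0,40,0],[0,0,0,0,0,40,0]]]'
python3 -m crank '[[[0,0,0,0,0,0,0],[0,0,0,0,0,0,0],[0,0,0,0,0,0,0],[0,0,0,0,0,-10,0],[0,0,0,0,0,-25,0],[0,0,0,0,0,-45,0],[0,0,0,0,0,-65,0],[0,0,0,0,0,-74,0],[0,0,0,0,0,-74,0],[0,0,0,0,0,-74,0]]]'
python3 - <<'E'
from h import *
r=lambda i,k:cv2.resize(i,None,fx=k,fy=k,interpolation=cv2.INTER_CUBIC)
st=arm.sense();print(st['eef_pos'],st['tool_rot'])
s=snap('side','side2')
cv2.imwrite('pics/c4.png',r(s['frame'][100:190,290:380,::-1],6))
E
```

```text
time_s: 3.2
eef_pos: [0.3912, -0.163, 0.0795]
tool_rot: [0.0, 0.974, 0.226, 0.0]
contact_force: [0.7, 0.2, -0.6]
grip_width: 0.0292
grip_force: 0.0
time_s: 4.2
eef_pos: [0.3905, -0.1625, 0.1524]
tool_rot: [-0.0, 0.974, 0.226, -0.0]
contact_force: [-0.4, 0.4, -3.5]
grip_width: 0.0188
grip_force: 29.6
[ 0.390489   -0.16250273  0.15241731] [-4.83802293e-04  9.74161380e-01  2.25852026e-01 -4.84401344e-04]
```

View pics/c4.png

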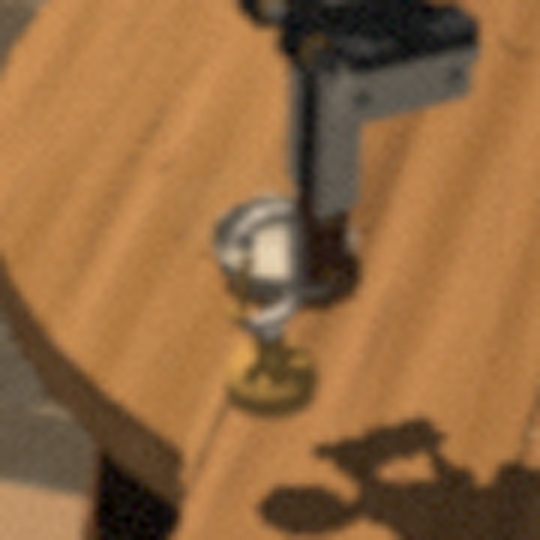

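The hook is lifted upright at crop (270,390), its foot about 73 mm up. Next I carry it to 35 mm before the bar and turn it to yaw -3°.

```bash
python3 -m crank '[[[0,0,0.2,8,-16,0,0],[0,0,0.6,21,-43,0,0],[0,0,1.1,36,-74,0,0],[0,0,1.6,52,-105,0,0],[0,0,2.1,67,-136,0,0],[0,0,2.6,83,-168,0,0],[0,0,3.1,98,-199,0,0],[0,0,3.5,110,-223,0,0],[0,0,3.64,117,-237,0,0],[0,0,3.64,117,-237,0,0]]]'
python3 - <<'E'
from h import *
s=load('side2');print('foot then',onz(s,(272/6+290-.4,385/6+100-.4),.08))
st=arm.sense();p=np.array(st['eef_pos']);w,x,y,z=st['tool_rot'];a=2*np.arctan2(y,x);print(p,np.degrees(a))
d=np.array([.3914,.2284])-p[:2];print(d@[np.cos(a),np.sin(a)],d@[np.sin(a),-np.cos(a)])
E
```

```text
time_s: 5.25
eef_pos: [0.3906, 0.103, 0.1519]
tool_rot: [-0.0, 1.0, -0.025, -0.001]
contact_force: [0.4, 0.0, -2.6]
grip_width: 0.0192
grip_force: 29.6
foot then [ 0.41393287 -0.14469842  0.08      ]
[0.39063674 0.1029541  0.15194233] -2.8276494017871427
-0.005426134227574141 -0.12533081654191452
```

```bash
python3 -m crank '[[[0,0,0,0,-10,0,0],[0,0,0,-1,-28,0,0],[0,0,0,-2,-50,0,0],[0,0,0,-3,-74,0,0],[0,0,0,-5,-98,0,0],[0,0,0,-5,-115,0,0],[0,0,0,-5,-125,0,0],[0,0,0,-5,-125,0,0],[0,0,0,-5,-125,0,0],[0,0,0,-5,-125,0,0]]]'
python3 - <<'E'
from h import *
r=lambda i,k:cv2.resize(i,None,fx=k,fy=k,interpolation=cv2.INTER_CUBIC)
s=snap('side','side3');t=snap('top','top3')
st=arm.sense();p=np.array(st['eef_pos']);w,x,y,z=st['tool_rot'];a=2*np.arctan2(y,x);print(p,np.degrees(a),st['time_s'])
cv2.imwrite('pics/c5.png',np.hstack([r(s['frame'][200:290,285:365,::-1],6),r(t['frame'][145:235,240:290,::-1],6)]))
E
```

```text
time_s: 6.25
eef_pos: [0.3935, 0.2258, 0.1531]
tool_rot: [0.0, 1.0, -0.027, -0.0]
contact_force: [-0.0, -1.0, -3.0]
grip_width: 0.0186
grip_force: 29.6
[0.39347467 0.22592179 0.15323563] -3.0799653085462673 6.35
```

View pics/c5.png

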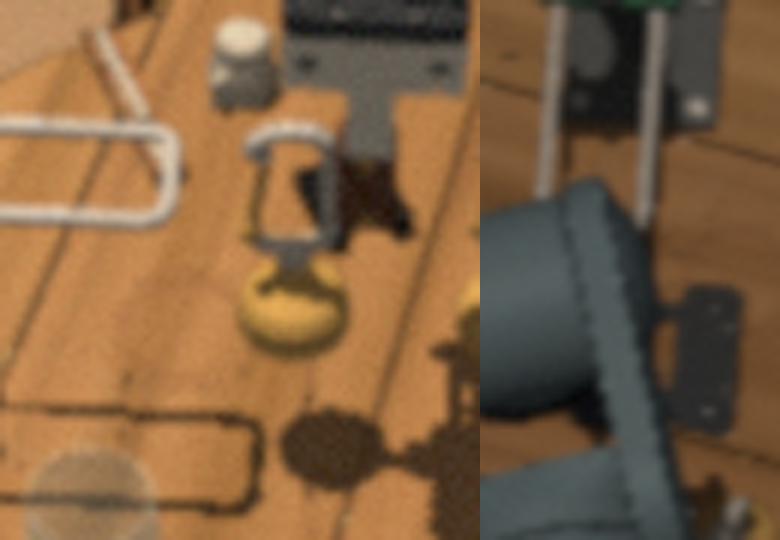

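```bash
python3 - <<'E'
from h import *
s=load('side3');p=np.array([.3935,.2259,.1532]);a=np.radians(-3.08)
ex=np.array([np.cos(a),np.sin(a),0])
o=p+ex*.0305;o[2]-=.0795
C=lambda P:((proj(s,P)-[285,200]+.42)*6).round(0).tolist()
for n,x,z in(('foot',0,0),('footleftz6',.024,.006),('footright',-.024,.006),('arch',0,.111),('gatefoot',.018,.056),('gatetip',.012,.091),('spine',-.016,.08),('grip bot',-.0305,.062),('throat',.0187,.0865)):
    print(n,C(o+ex*x+[0,0,z]))
b=np.array([.4755,.224,.16]);print('bar',C(b),C(b+[0,.026,0]),C(b-[0,.026,0]))
print(o,o+ex*.0187,(b-o-ex*.0187)@ex)
E
```

```text
foot [[289.0, 317.0]]
footleftz6 [[233.0, 305.0]]
footright [[345.0, 310.0]]
arch [[294.0, 129.0]]
gatefoot [[248.0, 223.0]]
gatetip [[264.0, 163.0]]
spine [[331.0, 186.0]]
grip bot [[365.0, 218.0]]
throat [[247.0, 170.0]]
bar [[167.0, 171.0]] [[165.0, 216.0]] [[168.0, 128.0]]
[0.42395594 0.22426123 0.0737    ] [0.44262893 0.22325647 0.0737    ] 0.032783637381609665
```

The model matches the picture: gate at crop (258,190), bar at (171,170), gap about 33 mm, heights agreeing. I'll approach slowly.

```bash
python3 -m crank '[[[0,0,0,4,0,0,0],[0,0,0,8,0,0,0],[0,0,0,13,0,0,0],[0,0,0,18,0,0,0],[0,0,0,22,0,0,0],[0,0,0,25,0,0,0],[0,0,0,27,0,0,0],[0,0,0,27,0,0,0],[0,0,0,27,0,0,0],[0,0,0,27,0,0,0]]]'
python3 -m crank '[[[0,0,0,1,0,0,0],[0,0,0,2,0,0,0],[0,0,0,3,0,0,0],[0,0,0,4,0,0,0],[0,0,0,5,0,0,0],[0,0,0,6,0,0,0],[0,0,0,7,0,0,0],[0,0,0,8,0,0,0],[0,0,0,8,0,0,0],[0,0,0,8,0,0,0]]]'
```

```text
time_s: 7.35
eef_pos: [0.4202, 0.2252, 0.1532]
tool_rot: [0.0, 1.0, -0.026, -0.0]
contact_force: [0.9, -1.1, -3.2]
grip_width: 0.0187
grip_force: 29.6
time_s: 8.35
eef_pos: [0.4281, 0.2247, 0.1531]
tool_rot: [0.0, 1.0, -0.026, -0.0]
contact_force: [-3.2, 0.4, -1.0]
grip_width: 0.0192
grip_force: 29.6
```

```bash
python3 -m crank '[[[0,0,0,1,0,0,0],[0,0,0,2,0,0,0],[0,0,0,3,0,0,0],[0,0,0,4,0,0,0],[0,0,0,5,0,0,0],[0,0,0,6,0,0,0],[0,0,0,6,0,0,0],[0,0,0,6,0,0,0],[0,0,0,6,0,0,0],[0,0,0,6,0,0,0]]]'
python3 -m crank '[[[0,0,0,1,0,0,0],[0,0,0,2,0,0,0],[0,0,0,3,0,0,0],[0,0,0,4,0,0,0],[0,0,0,5,0,0,0],[0,0,0,6,0,0,0],[0,0,0,6,0,0,0],[0,0,0,6,0,0,0],[0,0,0,6,0,0,0],[0,0,0,6,0,0,0]]]'
python3 - <<'E'
from h import *
r=lambda i,k:cv2.resize(i,None,fx=k,fy=k,interpolation=cv2.INTER_CUBIC)
s=snap('side','side4');st=arm.sense();print(st['contact_force'],st['ft_torque'])
cv2.imwrite('pics/c6.png',r(s['frame'][205:265,275:350,::-1],8))
E
```

```text
time_s: 9.35
eef_pos: [0.4342, 0.2244, 0.1531]
tool_rot: [0.0, 1.0, -0.026, -0.0]
contact_force: [-4.5, 0.7, -4.9]
grip_width: 0.0189
grip_force: 29.8
time_s: 10.35
eef_pos: [0.4408, 0.2241, 0.1537]
tool_rot: [-0.0, 1.0, -0.026, 0.001]
contact_force: [0.4, 0.5, -2.8]
grip_width: 0.0192
grip_force: 30.0
[-0.02122912 -0.3233383  -2.8481901 ] [-0.00619533  0.09408257  0.02176096]
```

View pics/c6.png

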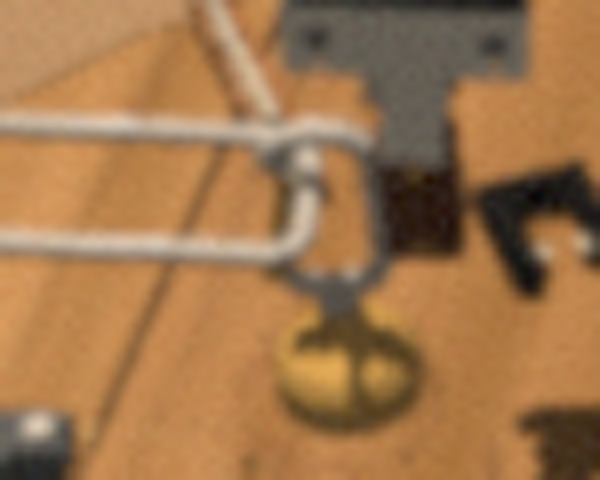

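The crop shows the bar at x≈305 and the spine at x≈378, which puts the bar about 13 mm in and still near the gate tip. I'll push on in small steps.

```bash
python3 -m crank '[[[0,0,0,1,0,0,0],[0,0,0,2,0,0,0],[0,0,0,3,0,0,0],[0,0,0,4,0,0,0],[0,0,0,4,0,0,0],[0,0,0,4,0,0,0],[0,0,0,4,0,0,0],[0,0,0,4,0,0,0],[0,0,0,4,0,0,0],[0,0,0,4,0,0,0]]]'
python3 - <<'E'
from h import *
s=snap('side','side5');st=arm.sense();print(st['contact_force'],st['ft_torque'])
E
python3 -m crank '[[[0,0,0,1,0,0,0],[0,0,0,2,0,0,0],[0,0,0,3,0,0,0],[0,0,0,3,0,0,0],[0,0,0,3,0,0,0],[0,0,0,3,0,0,0],[0,0,0,3,0,0,0],[0,0,0,3,0,0,0],[0,0,0,3,0,0,0],[0,0,0,3,0,0,0]]]'
python3 - <<'E'
from h import *
r=lambda i,k:cv2.resize(i,None,fx=k,fy=k,interpolation=cv2.INTER_CUBIC)
s=snap('side','side6');st=arm.sense();print(st['contact_force'],st['ft_torque'])
a=load('side5')
cv2.imwrite('pics/c7.png',np.hstack([r(i['frame'][210:260,290:340,::-1],8) for i in(a,s)]))
E
```

```text
time_s: 11.4
eef_pos: [0.4443, 0.2239, 0.1533]
tool_rot: [-0.0, 1.0, -0.026, -0.0]
contact_force: [1.0, 0.5, -3.1]
grip_width: 0.0188
grip_force: 30.0
[-0.12603293  0.49349541 -3.5293273 ] [0.00901467 0.06084614 0.02928395]
time_s: 12.45
eef_pos: [0.4473, 0.2237, 0.1533]
tool_rot: [-0.0, 1.0, -0.026, 0.0]
contact_force: [0.1, -0.6, -3.2]
grip_width: 0.019
grip_force: 30.0
[ 0.81387843  0.05290639 -3.22747237] [ 0.02095814  0.06662609 -0.00789979]
```

View pics/c7.png

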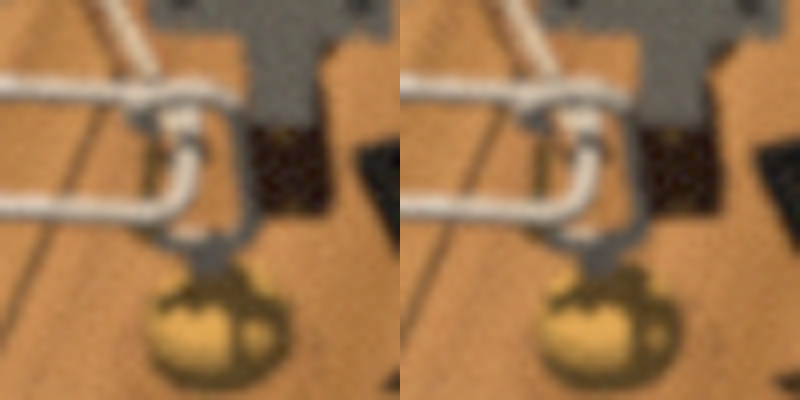

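The right crop shows the shut gate at x≈142 to the left of the bar (x≈187), with the spine at x≈232. The bar is inside, at about hook x = -2, with no force. I'll lower now.

```bash
python3 -m crank '[[[0,0,0,-1,0,2,0],[0,0,0,-2,0,4,0],[0,0,0,-2,0,6,0],[0,0,0,-2,0,8,0],[0,0,0,-2,0,10,0],[0,0,0,-2,0,12,0],[0,0,0,-2,0,13.5,0],[0,0,0,-2,0,14,0],[0,0,0,-2,0,14,0],[0,0,0,-2,0,14,0]]]'
python3 -m crank '[[[0,0,0,0,0,0.5,0],[0,0,0,0,0,1,0],[0,0,0,0,0,1.5,0],[0,0,0,0,0,1.5,0],[0,0,0,0,0,1.5,0],[0,0,0,0,0,1.5,0],[0,0,0,0,0,1.5,0],[0,0,0,0,0,1.5,0],[0,0,0,0,0,1.5,0],[0,0,0,0,0,1.5,0]]]'
```

```text
time_s: 13.5
eef_pos: [0.4454, 0.2238, 0.1393]
tool_rot: [-0.0, 1.0, -0.026, 0.0]
contact_force: [0.6, 0.2, -2.5]
grip_width: 0.019
grip_force: 30.0
time_s: 14.5
eef_pos: [0.4453, 0.2239, 0.1378]
tool_rot: [-0.0, 1.0, -0.026, 0.0]
contact_force: [-0.8, 0.7, -0.4]
grip_width: 0.0188
grip_force: 30.0
```

```bash
python3 -m crank '[[[0,0,0,0,0,0.5,0],[0,0,0,0,0,0.5,0],[0,0,0,0,0,0.5,0],[0,0,0,0,0,0.5,0],[0,0,0,0,0,0.5,0],[0,0,0,0,0,0.5,0],[0,0,0,0,0,0.5,0],[0,0,0,0,0,0.5,0],[0,0,0,0,0,0.5,0],[0,0,0,0,0,0.5,0]]]'
python3 - <<'E'
from h import *
r=lambda i,k:cv2.resize(i,None,fx=k,fy=k,interpolation=cv2.INTER_CUBIC)
s=snap('side','side7');st=arm.sense();print(st['contact_force'],st['eef_pos'])
cv2.imwrite('pics/c8.png',r(s['frame'][205:270,285:345,::-1],9))
E
```

```text
time_s: 15.5
eef_pos: [0.4453, 0.2239, 0.1373]
tool_rot: [-0.0, 1.0, -0.026, 0.0]
contact_force: [-3.4, 0.1, 1.5]
grip_width: 0.0192
grip_force: 30.0
[-3.09100357  0.93297986  2.43863213] [0.44530839 0.22382336 0.13728186]
```

View pics/c8.png

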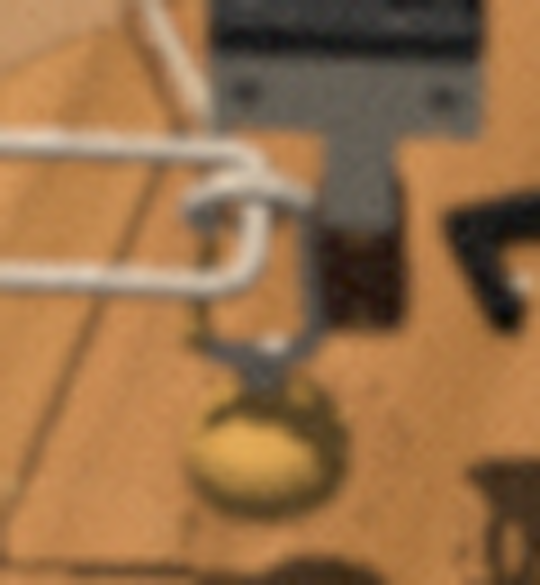

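The crop shows the bar under the arch at (255,190) and the shut gate on the left at (205,260). A force of -x with +z means the hook is slightly too far forward, so I'll ease back 1.5 mm and then release slowly.

```bash
python3 -m crank '[[[0,0,0,-0.5,0,-0.3,0],[0,0,0,-1,0,-0.3,0],[0,0,0,-1.5,0,-0.3,0],[0,0,0,-1.5,0,0,0],[0,0,0,-1.5,0,0,0],[0,0,0,-1.5,0,0,0],[0,0,0,-1.5,0,0,0],[0,0,0,-1.5,0,0,0],[0,0,0,-1.5,0,0,0],[0,0,0,-1.5,0,0,0]]]'
```

```text
time_s: 16.55
eef_pos: [0.444, 0.2239, 0.1374]
tool_rot: [-0.0, 1.0, -0.026, 0.0]
contact_force: [2.2, -0.1, 1.1]
grip_width: 0.019
grip_force: 30.0
```

```bash
python3 -m crank '[[[0,0,0,0.6,0,0,0],[0,0,0,0.6,0,0,0],[0,0,0,0.6,0,0,0],[0,0,0,0.6,0,0,19],[0,0,0,0.6,0,0,21],[0,0,0,0.6,0,0,23],[0,0,0,0.6,0,0,26],[0,0,0,0.6,0,0,30],[0,0,0,0.6,0,0,35],[0,0,0,0.6,0,0,40]]]'
python3 -m crank '[[[0,0,0,0.6,0,0,50],[0,0,0,0.6,0,0,60],[0,0,0,0.6,0,0,60],[0,0,0,0,0,0,60],[0,0,0,0,0,0,60],[0,0,0,0,0,0,60],[0,0,0,0,0,0,60],[0,0,0,0,0,0,60],[0,0,0,0,0,0,60],[0,0,0,0,0,0,60]]]'
python3 - <<'E'
from h import *
r=lambda i,k:cv2.resize(i,None,fx=k,fy=k,interpolation=cv2.INTER_CUBIC)
s=snap('side','side8')
cv2.imwrite('pics/c9.png',r(s['frame'][205:270,285:345,::-1],9))
E
```

```text
time_s: 17.55
eef_pos: [0.4443, 0.2238, 0.1372]
tool_rot: [0.0, 1.0, -0.026, -0.0]
contact_force: [-0.2, 0.0, -0.2]
grip_width: 0.0366
grip_force: 0.0
time_s: 18.55
eef_pos: [0.4444, 0.2239, 0.1372]
tool_rot: [0.0, 1.0, -0.026, -0.0]
contact_force: [1.1, -0.7, -0.5]
grip_width: 0.0566
grip_force: 0.0
```

View pics/c9.png

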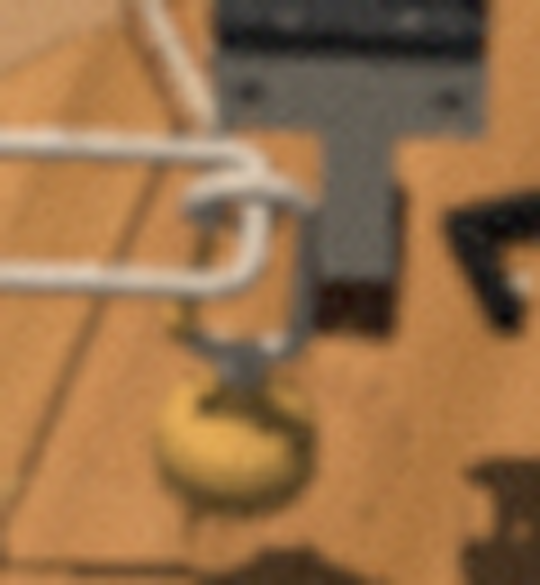

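The hook hangs on the bar, tilted by only a few degrees (foot at (237,440)), with the gate shut and the fingers clear. I'll retract upward.

```bash
python3 -m crank '[[[0,0,0,0,0,-5,60],[0,0,0,0,0,-15,60],[0,0,0,0,0,-28,60],[0,0,0,0,0,-42,60],[0,0,0,0,0,-60,60],[0,0,0,-5,0,-80,60],[0,0,0,-10,0,-100,60],[0,0,0,-15,0,-115,60],[0,0,0,-20,0,-120,60],[0,0,0,-20,0,-120,60]]]'
python3 -m crank '[[[0,0,0,0,0,0,60],[0,0,0,0,0,0,60],[0,0,0,0,0,0,60],[0,0,0,0,0,0,60],[0,0,0,0,0,0,60],[0,0,0,0,0,0,60],[0,0,0,0,0,0,60],[0,0,0,0,0,0,60],[0,0,0,0,0,0,60],[0,0,0,0,0,0,60]]]'
python3 -m crank '[[[0,0,0,0,0,0,60],[0,0,0,0,0,0,60],[0,0,0,0,0,0,60],[0,0,0,0,0,0,60],[0,0,0,0,0,0,60],[0,0,0,0,0,0,60],[0,0,0,0,0,0,60],[0,0,0,0,0,0,60],[0,0,0,0,0,0,60],[0,0,0,0,0,0,60]]]' >/dev/null
python3 - <<'E'
from h import *
r=lambda i,k:cv2.resize(i,None,fx=k,fy=k,interpolation=cv2.INTER_CUBIC)
s=snap('side','side9')
python=None
f=r(s['frame'][205:270,285:345,::-1],9);a=load('side8')['frame'][240:270,295:325].astype(int)
p=snap('side','side10')
print('motion',abs(p['frame'][205:270,285:325].astype(int)-s['frame'][205:270,285:325]).mean())
cv2.imwrite('pics/c10.png',f)
E
```

```text
time_s: 19.6
eef_pos: [0.4244, 0.2251, 0.2583]
tool_rot: [-0.0, 1.0, -0.026, 0.001]
contact_force: [-0.5, -0.4, 1.2]
grip_width: 0.0563
grip_force: 0.0
time_s: 20.6
eef_pos: [0.4244, 0.2249, 0.2573]
tool_rot: [-0.0, 1.0, -0.026, 0.0]
contact_force: [0.3, 0.3, -0.4]
grip_width: 0.0562
grip_force: 0.0
motion 2.312051282051282
```

View pics/c10.png

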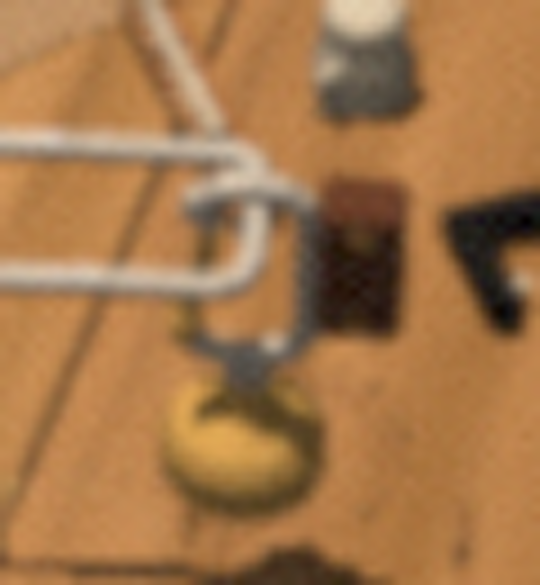

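The hook hangs freely and nearly upright, gate shut on the left at (200,260), gripper clear. I'll let any swing die out and then hand in.

```bash
python3 -m crank '[[[0,0,0,0,0,0,60],[0,0,0,0,0,0,60],[0,0,0,0,0,0,60],[0,0,0,0,0,0,60],[0,0,0,0,0,0,60],[0,0,0,0,0,0,60],[0,0,0,0,0,0,60],[0,0,0,0,0,0,60],[0,0,0,0,0,0,60],[0,0,0,0,0,0,60]]]' >/dev/null
python3 -m crank '[[[0,0,0,0,0,0,60],[0,0,0,0,0,0,60],[0,0,0,0,0,0,60],[0,0,0,0,0,0,60],[0,0,0,0,0,0,60],[0,0,0,0,0,0,60],[0,0,0,0,0,0,60],[0,0,0,0,0,0,60],[0,0,0,0,0,0,60],[0,0,0,0,0,0,60]]]' >/dev/null
python3 - <<'E'
from h import *
def cx():
    f=snap('side','tmp')['frame'][245:263,298:325].astype(int); m=(f[...,0]-f[...,2]>95)
    return np.argwhere(m).mean(0).round(2)
print([cx() for _ in range(10)])
print(arm.job_done())
E
```

```text
[array([ 8.19, 11.54]), array([ 8.15, 11.5 ]), array([ 8.23, 11.52]), array([ 8.18, 11.53]), array([ 8.18, 11.57]), array([ 8.2 , 11.54]), array([ 8.15, 11.51]), array([ 8.18, 11.54]), array([ 8.23, 11.54]), array([ 8.16, 11.53])]
the job is handed in; nothing more can be done
None
```

The rightmost snap hook hangs at rest on the loop's crossbar with its gate shut and the gripper clear, and the job is handed in at about 24 s; no verdict was returned.

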